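# Sort three salt cellars by feel

### The arm

A 6-joint arm with a two-finger parallel gripper is mounted at the origin on the work surface. World frame = base frame: x ahead of the robot, y to its left, z up, the work surface at z = 0. Lengths are in mm, angles in degrees, forces in N, time in s.
With the tool pointing down it reaches from about 375 to 900 mm from the base axis. Payload 3.1 kg.
Tool frame: the origin (TCP) lies midway between the tips of the shut fingers; the grasp point (between the pads) lies 19 mm behind it; z points along the fingers, y is the line along which they close (so a half turn about z gives the same grasp; the last joint's range is limited). The gripper opens to 85 mm and grips with 20 to 120 N. Pads are 22 mm wide; open, the fingers measure 114 mm over their backs; the gripper's body (76 mm by 85 mm) begins 54 mm behind the grasp point. The pads swing forward as they close: fully open they stand 13 mm farther back than shut.
Start: joints at [54.918, 30.224, 82.088, -0, 67.689, -10.227], TCP at [262.659, 567.104, 231.31] pointing down, gripper open.
Joint ranges: [-176.69, 176.69], [-43.24, 126.21], [12.49, 139.97], [-82, 262], [0, 151.66], [-163.58, 163.58]. Speed limits (degrees/s): [159.86, 159.86, 180, 180, 180, 180].

### API

Orientations are given as a 3x3 rotation matrix whose columns are the frame's x, y, z axes.
In Python, from cell import env, vision, ticket gives the robot as it stands.
- The arm moves only by the tool play_rows, never from a script. Its argument "moves" is a list that holds one entry, the list of rows, each a list of 6 numbers: the shift along the tool's x, y, z in m, then the turn, a rotation vector about the tool's x, y, z in rad. A call has 1 to 20 rows; each row is the pose to reach, as a shift and turn from the pose commanded when the call began, along the tool's axes at that moment; what a row does not reach only later rows make up. A row lasts 1/12 s, in which the tool goes at most 41.7 mm and 7.16 degrees, less where a joint would pass 70% of its speed; a pose out of reach is approached as far as the arm can. A call with a gripper value outside its range is refused whole. "jaw" is the opening, from 0 (shut) to 1 (fully open), set as the call begins (left out, the last holds). The fingers move at their own pace and stop on an object; "newtons" is the grip in N (left out, the last holds). Time passes only in rows, so rows that repeat a pose let the fingers close. It gives the time, the measured TCP pose, the force, the opening and the grip force at its end, in the units of the state.
- env.read_state(): the state, without advancing time (a new reading comes with each control period).
- vision.capture(name): name is "side" or "top" or "wrist"; returns the picture (420x560x3 uint8, red, green, blue); there is no depth.
- vision.calibration(name): a dict with "intrinsics" (3x3 intrinsics, pixels), "dist_coeffs" ([k1, k2, p1, p2, k3] as OpenCV has them; the pictures are not rectified), "extrinsics" (4x4, takes a point from world to camera coordinates). Camera axes: x right, y up, looking along -z (the intrinsics and any distortion apply to the point x, -y, -z); pixel columns grow to the right and rows downward; lengths in mm; the calibration is good to about 2 mm. A picture is of the moment at which its call begins: read the wrist's pose just before it. calibration takes no time and is no camera call; for the wrist camera it gives the pose at the moment of the call.
- ticket.sign_off(): hands the job in; it is judged then, once.
Trained networks look in the newest picture that a camera, given by its name, has taken for a name from the list of things; names that differ only in an ending like _2 or _b are one class to them, and where a whole thing is asked for, a point or a joint stands for the part that bears it (a point fixed in the world has none). Each returns a list of dicts, best first, with "conf" (0 to 1); they miss things now and then, are a little off and sometimes report something else, mostly with a low value. They report only what shows in the picture. A call takes as long as a camera call. They do not tell look-alikes from the thing itself.
- vision.boxes_of(camera, target): "box" ([left, top, width, height] in pixels, round what is visible of it).
- vision.outline_of(camera, target): "region" (420x560 bool, what is visible of it) and "box" ([left, top, width, height] in pixels, round what is visible of it).
The state is a dict: "time": time; "joint_pos": joint angles; "qvel": joint speeds; "joint_torque": joint torques, N m; "position": TCP position; "orientation": TCP orientation; "ft_force": force on the tool from outside, world axes, zero at the start; "wrist_torque": the same for the moment, N m; "grip_width": finger opening in mm; "grip_force": force on a finger pad.
Only numpy, scipy, OpenCV 4.12 (cv2) and the standard library are available. Lean on these libraries where they do the work, as an engineer would, in place of code of your own. Each camera call takes 0.05 s, during which the arm holds its last target. There are 200 camera calls.

### The job

The three lidded black salt cellars look alike, but one holds a full salt block, one a half-used block and one is nearly empty: lift them by their knobs to feel which is which. Stand the full one on the bamboo board and the nearly empty one inside the steel tray, and leave the half-used one standing on the counter where you found it. Keep the cellars upright, set them down gently without dropping them, and leave everything else where it is.

Things in the scene. Friction and masses are not known exactly. Their poses are not given: they have to be found in the camera images.
- cellar_a: round black ceramic salt cellar, one of three alike, 84 mm across; sealed lid 86 mm across, top at 80 mm; on it a bamboo knob 26 mm across, from 80 to 112 mm. Weighs 0.25 kg plus the hidden salt block: 0.55 kg (full), 0.27 kg (half used) or 0.03 kg (nearly empty), give or take a tenth; which holds which differs every time. Origin: centre of the underside, z up
- cellar_b: round black ceramic salt cellar, one of three alike, 84 mm across; sealed lid 86 mm across, top at 80 mm; on it a bamboo knob 26 mm across, from 80 to 112 mm. Weighs 0.25 kg plus the hidden salt block: 0.55 kg (full), 0.27 kg (half used) or 0.03 kg (nearly empty), give or take a tenth; which holds which differs every time. Origin: centre of the underside, z up
- cellar_c: round black ceramic salt cellar, one of three alike, 84 mm across; sealed lid 86 mm across, top at 80 mm; on it a bamboo knob 26 mm across, from 80 to 112 mm. Weighs 0.25 kg plus the hidden salt block: 0.55 kg (full), 0.27 kg (half used) or 0.03 kg (nearly empty), give or take a tenth; which holds which differs every time. Origin: centre of the underside, z up
- board: bamboo cutting board, 240 mm (its x) by 200 mm (its y), on feet, top face 30 mm above the counter, fixed to the counter; a yellow plastic clamp, up to 67 mm high, grips its +x edge near y = +55 mm and reaches in over the board to x = +88 mm. Origin: at counter height under the board's middle, z up
- tray: shallow stainless steel tray, 210 mm (its x) by 190 mm (its y), 22 mm high, walls and floor 3 mm, fixed to the counter. Origin: centre of the underside, z up
- tumbler_1: frosted glass tumbler, 72 mm across, 100 mm high; bystander. Origin: centre of the underside
- tumbler_2: frosted glass tumbler, 72 mm across, 100 mm high; bystander. Origin: centre of the underside
- poacher: coral red egg poacher cup, 94 mm across with two tabs (136 mm over them), 42 mm high; bystander. Origin: centre of the underside
- pinch_bowl: small white bowl, 62 mm across, 28 mm high; bystander. Origin: centre of the underside
Things that resemble listed ones, but are neither listed nor needed, are in the scene too. What is shaped like the cellar_a but green or yellow is not meant.

How it is judged (in metres and radians):
At the end, for the whole second after the job is handed in: By weight: the full cellar stands on the board (centre within 90 mm of its middle along its x, 70 mm along y), the nearly empty one flat on the tray's floor, the half-used one on the counter within 50 mm of where it stood; all upright within 0.1 rad and at rest (angle between each of cellar_a, cellar_b, cellar_c's own z axis and vertical below 0.1 rad and linear speed of each of cellar_a, cellar_b, cellar_c below 0.02 m/s and ((x of cellar_a in the frame of board between -0.09 and 0.09 m and y of cellar_a in the frame of board between -0.07 and 0.07 m and contact force between cellar_a and board above 6.3 N) or (x of cellar_b in the frame of board between -0.09 and 0.09 m and y of cellar_b in the frame of board between -0.07 and 0.07 m and contact force between cellar_b and board above 6.3 N) or (x of cellar_c in the frame of board between -0.09 and 0.09 m and y of cellar_c in the frame of board between -0.07 and 0.07 m and contact force between cellar_c and board above 6.3 N)) and ((x of cellar_a in the frame of tray between -0.075 and 0.075 m and y of cellar_a in the frame of tray between -0.065 and 0.065 m and contact force between cellar_a and tray between 1.5 and 3.8 N and z of cellar_a in the frame of tray below 0.008 m) or (x of cellar_b in the frame of tray between -0.075 and 0.075 m and y of cellar_b in the frame of tray between -0.065 and 0.065 m and contact force between cellar_b and tray between 1.5 and 3.8 N and z of cellar_b in the frame of tray below 0.008 m) or (x of cellar_c in the frame of tray between -0.075 and 0.075 m and y of cellar_c in the frame of tray between -0.065 and 0.065 m and contact force between cellar_c and tray between 1.5 and 3.8 N and z of cellar_c in the frame of tray below 0.008 m)) and ((x of cellar_a in the frame of board between -0.09 and 0.09 m and y of cellar_a in the frame of board between -0.07 and 0.07 m and contact force between cellar_a and board above 6.3 N) or (x of cellar_a in the frame of tray between -0.075 and 0.075 m and y of cellar_a in the frame of tray between -0.065 and 0.065 m and contact force between cellar_a and tray between 1.5 and 3.8 N and z of cellar_a in the frame of tray below 0.008 m) or distance of cellar_a from where it was at the start of the episode below 0.05 m) and ((x of cellar_b in the frame of board between -0.09 and 0.09 m and y of cellar_b in the frame of board between -0.07 and 0.07 m and contact force between cellar_b and board above 6.3 N) or (x of cellar_b in the frame of tray between -0.075 and 0.075 m and y of cellar_b in the frame of tray between -0.065 and 0.065 m and contact force between cellar_b and tray between 1.5 and 3.8 N and z of cellar_b in the frame of tray below 0.008 m) or distance of cellar_b from where it was at the start of the episode below 0.05 m) and ((x of cellar_c in the frame of board between -0.09 and 0.09 m and y of cellar_c in the frame of board between -0.07 and 0.07 m and contact force between cellar_c and board above 6.3 N) or (x of cellar_c in the frame of tray between -0.075 and 0.075 m and y of cellar_c in the frame of tray between -0.065 and 0.065 m and contact force between cellar_c and tray between 1.5 and 3.8 N and z of cellar_c in the frame of tray below 0.008 m) or distance of cellar_c from where it was at the start of the episode below 0.05 m)); the robot touches nothing.
It fails at once if a cellar is tipped by more than 0.5 rad (angle between any of cellar_a, cellar_b, cellar_c's own z axis and vertical above 0.5 rad).
It fails at once if a cellar is dropped or slammed: faster than 0.35 m/s within 10 mm of the counter, tray or board under it ((linear speed of cellar_a above 0.35 m/s and (height (world z) of cellar_a below 0.013 m or (x of cellar_a in the frame of board between -0.12 and 0.12 m and y of cellar_a in the frame of board between -0.1 and 0.1 m and z of cellar_a in the frame of board below 0.04 m))) or (linear speed of cellar_b above 0.35 m/s and (height (world z) of cellar_b below 0.013 m or (x of cellar_b in the frame of board between -0.12 and 0.12 m and y of cellar_b in the frame of board between -0.1 and 0.1 m and z of cellar_b in the frame of board below 0.04 m))) or (linear speed of cellar_c above 0.35 m/s and (height (world z) of cellar_c below 0.013 m or (x of cellar_c in the frame of board between -0.12 and 0.12 m and y of cellar_c in the frame of board between -0.1 and 0.1 m and z of cellar_c in the frame of board below 0.04 m)))).
It fails at once if a bystander is moved by more than 30 mm or tipped (distance of any of tumbler_1, tumbler_2, poacher, pinch_bowl from where it was at the start of the episode above 0.03 m or angle between any of tumbler_1, tumbler_2, poacher, pinch_bowl's own z axis and vertical above 0.4 rad).
It also fails if it takes over 64 s, if anything falls off the work surface, if the arm or the gripper's body presses on something with over 40 N, if the wrist force passes 120 N, or if a joint passes its speed limit or range.

## Working session

There is one attempt and no reset: what is moved stays moved. The work goes in short steps, Python scripts to look and compute and a tool call to move; the robot and the scene stay as the last step left them, time stands still between calls to the robot, and variables do not carry over. Pictures are saved under pics/ and viewed, at most 10 in all, crops included, and the job is handed in when it is done.

Besides the shell and the picture viewer there is one more tool, called after ">>>" as name(argument=value, ...) on one line, values as JSON. play_rows: Moves the arm, as the interface text tells. Its arguments: {"type":"object","properties":{"moves":{"type":"array"},"jaw":{"type":"number"},"newtons":{"type":"number"}},"required":["moves"]}

```bash
mkdir -p pics; cat > h.py <<'E'
import numpy as np, cv2
from cell import env, vision, ticket
def ray(cal,px):
    K=np.array(cal["intrinsics"],float);d=np.array(cal["dist_coeffs"],float);E=np.array(cal["extrinsics"],float)
    p=cv2.undistortPoints(np.array(px,float).reshape(-1,1,2),K,d).reshape(-1,2)
    R=E[:3,:3];c=-R.T@E[:3,3]
    return c,(R.T@np.c_[p[:,0],-p[:,1],-np.ones(len(p))].T).T
def onz(cal,px,z):
    c,d=ray(cal,px); return c+d*((z-c[2])/d[:,2])[:,None]
def proj(cal,P):
    K=np.array(cal["intrinsics"],float);d=np.array(cal["dist_coeffs"],float);E=np.array(cal["extrinsics"],float)
    q=(E[:3,:3]@np.atleast_2d(P).T).T+E[:3,3]; q=q*[1,-1,-1]
    return cv2.projectPoints(q,np.zeros(3),np.zeros(3),K,d)[0].reshape(-1,2)
E
python3 - <<'E'
from h import *
print({k:np.round(v,2).tolist() for k,v in env.read_state().items()})
for n in ("top","side"):
    im=vision.capture(n); cv2.imwrite(f"pics/{n}0.png",im[:,:,::-1])
    cal=vision.calibration(n)
    E=np.array(cal["extrinsics"]);print(n,"cam",np.round(-E[:3,:3].T@E[:3,3]))
    for t,z in (("cellar_a",112),("board",30),("tray",22),("tumbler_1",100),("poacher",42),("pinch_bowl",28)):
        for r in vision.boxes_of(n,t):
            l,tp,w,h=r["box"]; print(n,t,round(r["conf"],2),np.round(r["box"]),np.round(onz(cal,[l+w/2,tp+h/2],z)[0]))
E
```

```text
{'time': 0.0, 'joint_pos': [54.92, 30.28, 82.16, -0.0, 67.69, -10.23], 'qvel': [-0.05, -0.05, -0.14, 0.01, 0.08, 0.03], 'joint_torque': [-0.0, -44.23, -17.8, -0.0, 0.01, -0.0], 'position': [262.25, 566.52, 230.32], 'orientation': [[-0.91, 0.42, -0.0], [0.42, 0.91, -0.0], [0.0, -0.0, -1.0]], 'ft_force': [0.23, 0.34, -0.22], 'wrist_torque': [0.05, -0.04, -0.04], 'grip_force': 0.0, 'grip_width': 85.57}
top cam [366.  12. 965.]
top cellar_a 0.97 [312. 132.  42.  54.] [ 624. -119.  112.]
top cellar_a 0.73 [220. 142.  46.  49.] [630.  54. 112.]
top cellar_a 0.68 [307. 205.  44.  48.] [490. -93. 112.]
top cellar_a 0.65 [182. 320.  53.  50.] [311. 148. 112.]
top cellar_a 0.63 [228. 232.  45.  47.] [460.  58. 112.]
top cellar_a 0.62 [117. 314.  58.  49.] [337. 258. 112.]
top cellar_a 0.32 [312.  74.  35.  49.] [ 749. -130.  112.]
top board 0.57 [ 42. 169. 129. 136.] [541. 348.  30.]
top tray 0.96 [375. 163. 128. 122.] [ 488. -329.   22.]
top tumbler_1 0.92 [180.  91.  39.  44.] [754. 129. 100.]
top tumbler_1 0.63 [310.  75.  37.  52.] [ 750. -129.  100.]
top tumbler_1 0.36 [228. 236.  45.  44
[... 396 characters left out ...]
.]
side cellar_a 0.66 [138. 188.  45.  52.] [283.  82. 112.]
side cellar_a 0.63 [279. 154.  32.  46.] [589. -12. 112.]
side cellar_a 0.59 [327. 187.  35.  50.] [ 586. -176.  112.]
side board 0.82 [146. 118. 108.  66.] [541. 348.  30.]
side board 0.66 [365. 170.  34.  43.] [ 790. -125.   30.]
side board 0.5 [214. 184.  38.  52.] [461.  72.  30.]
side tray 0.62 [298. 252. 131. 119.] [ 477. -340.   22.]
side tumbler_1 0.9 [366. 168.  32.  42.] [ 721. -170.  100.]
side tumbler_1 0.58 [295. 123.  29.  44.] [726.  83. 100.]
side poacher 0.74 [322. 160.  48.  27.] [763. -22.  42.]
side pinch_bowl 0.68 [207. 230.  28.  27.] [373.  -4.  28.]
side pinch_bowl 0.49 [145. 119. 108.  67.] [537. 348.  28.]
```

```bash
python3 - <<'E'
import cv2
a=cv2.imread("pics/top0.png");a=a[60:390,30:510];cv2.imwrite("pics/t1.png",cv2.resize(a,(800,550),interpolation=cv2.INTER_CUBIC))
a=cv2.imread("pics/side0.png");a=a[95:385,100:460];cv2.imwrite("pics/s1.png",cv2.resize(a,(720,580),interpolation=cv2.INTER_CUBIC))
E
```

```text
(no output)
```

View pics/t1.png

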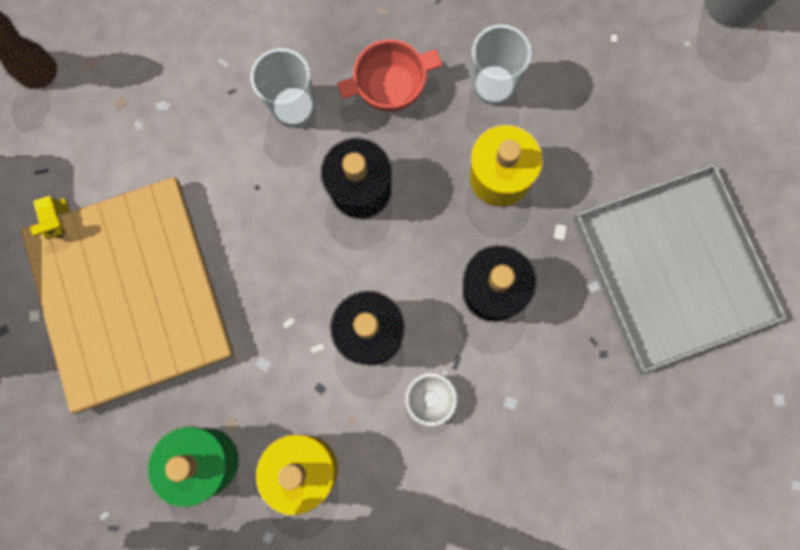

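View pics/s1.png

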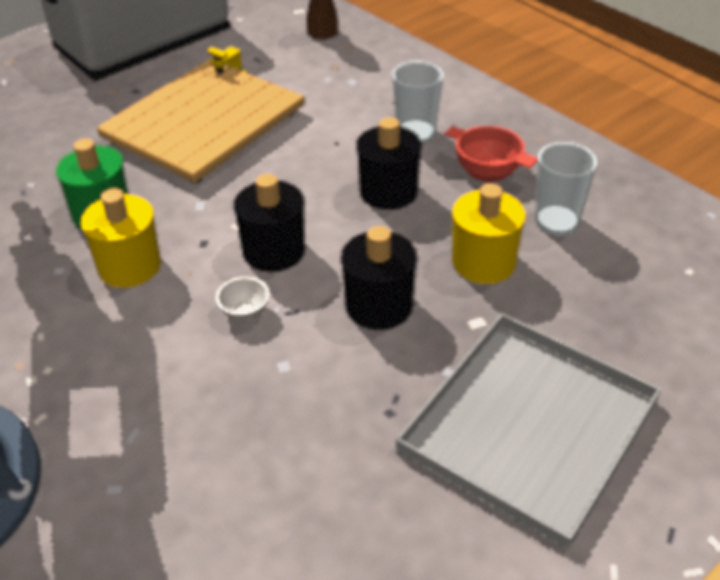

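The three black pots, at crop top-view (358,178), (367,327) and (500,283), fit the description. The pots at (505,165) and (295,475) are yellow and the one at (190,465) is green, so those are not meant. The board's clamp sits at its upper-left edge in the crop (45,215), and the tray is at (683,268). Next I'll measure the knobs, board and tray precisely.

```bash
cat > meas.py <<'E'
from h import *
from scipy.optimize import least_squares
th=np.linspace(0,2*np.pi,40)
def knob(cal,x,y,z0=0):
    P=np.vstack([np.c_[x+13*np.cos(th),y+13*np.sin(th),np.full(40,z0+z)] for z in (80,112)])
    h=cv2.convexHull(proj(cal,P).astype(np.float32)); m=cv2.moments(h); return np.array([m["m10"],m["m01"]])/m["m00"],h
def mask(im,lo=(8,60,90),hi=(22,190,255)): return cv2.inRange(cv2.cvtColor(im,cv2.COLOR_RGB2HSV),lo,hi)
def find(ims,cals,x,y,z0=0):
    def obs():
        o=[]
        for im,c in zip(ims,cals):
            h=knob(c,x,y,z0)[1]; roi=np.zeros(im.shape[:2],np.uint8); cv2.fillConvexPoly(roi,h.astype(int),255); roi=cv2.dilate(roi,np.ones((15,15)))
            v,u=np.nonzero(mask(im)&roi); o.append([u.mean(),v.mean(),len(u),cv2.contourArea(h)])
        return np.array(o)
    for _ in range(2):
        o=obs(); r=least_squares(lambda p:np.r_[tuple(knob(c,*p,z0)[0]-q[:2] for c,q in zip(cals,o))],[x,y]); x,y=r.x
    return r.x.round(1),r.fun.round(1),o[:,2:].round()
E
python3 - <<'E'
from meas import *
ims=[cv2.imread(f"pics/{n}0.png")[:,:,::-1].copy() for n in("top","side")]
cals=[vision.calibration(n) for n in("top","side")]
for x,y in((630,54),(460,58),(490,-93)): print(find(ims,cals,x,y))
s=1/1.6667
for nm,c,z in(("board",[(177,178),(231,354),(72,411),(25,232)],30),("tray",[(716,168),(790,317),(646,371),(578,217)],22)):
    P=onz(cals[0],[(30+a*s,60+b*s) for a,b in c],z); print(nm,P.round()[:,:2].tolist(),P.mean(0).round(),[round(float(np.linalg.norm(P[i]-P[i-1]))) for i in range(4)])
E
```

```text
(array([651.1,  56.3]), array([-0.2,  0.4,  0.7,  0.5]), array([[184., 202.],
       [142., 151.]]))
(array([463.2,  62.5]), array([-0.4,  0.2,  0.4,  0.8]), array([[189., 181.],
       [164., 177.]]))
(array([498.5, -96. ]), array([-0.8,  0.3,  0.4,  0.8]), array([[198., 190.],
       [191., 204.]]))
board [[682.0, 280.0], [454.0, 229.0], [411.0, 418.0], [634.0, 469.0]] [545. 349.  30.] [195, 233, 195, 229]
tray [[616.0, -398.0], [419.0, -450.0], [375.0, -264.0], [574.0, -214.0]] [ 496. -331.   22.] [189, 204, 191, 205]
```

>>> play_rows(moves=[[[-0.394,-0.3736,0,0,0,0],[-0.394,-0.3736,0,0,0,0],[-0.394,-0.3736,0,0,0,0],[-0.394,-0.3736,0,0,0,0],[-0.394,-0.3736,0,0,0,0],[-0.394,-0.3736,0,0,0,0],[-0.394,-0.3736,0,0,0,0],[-0.394,-0.3736,0,0,0,0],[-0.394,-0.3736,0,0,0,0],[-0.394,-0.3736,0,0,0,0],[-0.394,-0.3736,0,0,0,0],[-0.394,-0.3736,0,0,0,0],[-0.394,-0.3736,0,0,0,0],[-0.394,-0.3736,0,0,0,0],[-0.394,-0.3736,0.03,0,0,0],[-0.394,-0.3736,0.06,0,0,0],[-0.394,-0.3736,0.085,0,0,0],[-0.394,-0.3736,0.085,0,0,0]]], jaw=0.8, newtons=50)

```text
time: 2.2
position: [459.9, 62.8, 142.8]
orientation: [[-0.907, 0.421, -0.009], [0.421, 0.907, 0.001], [0.009, -0.003, -1.0]]
ft_force: [-0.6, 0.3, -0.6]
grip_width: 68.3
grip_force: 0.0
```

>>> play_rows(moves=[[[0.002,0,0.02,0,0,0],[0.002,0,0.04,0,0,0],[0.002,0,0.052,0,0,0],[0.002,0,0.058,0,0,0],[0.002,0,0.058,0,0,0]]])

```text
time: 2.62
position: [461.3, 63.7, 88.2]
orientation: [[-0.908, 0.42, -0.001], [0.42, 0.908, 0.0], [0.001, -0.0, -1.0]]
ft_force: [-0.1, 0.3, -0.3]
grip_width: 68.6
grip_force: 0.0
```

>>> play_rows(moves=[[[0,0,0,0,0,0],[0,0,0,0,0,0],[0,0,0,0,0,0],[0,0,0,0,0,0],[0,0,0,0,0,0],[0,0,0,0,0,0]]], jaw=0)

```text
time: 3.12
position: [461.9, 63.1, 89.4]
orientation: [[-0.907, 0.42, 0.002], [0.42, 0.907, -0.0], [-0.002, 0.0, -1.0]]
ft_force: [-1.0, -0.6, 6.2]
grip_width: 24.4
grip_force: 48.8
```

>>> play_rows(moves=[[[0,0,-0.01,0,0,0],[0,0,-0.02,0,0,0],[0,0,-0.03,0,0,0],[0,0,-0.04,0,0,0],[0,0,-0.04,0,0,0],[0,0,-0.04,0,0,0],[0,0,-0.04,0,0,0]]])

```text
time: 3.7
position: [460.9, 63.4, 128.0]
orientation: [[-0.907, 0.42, -0.001], [0.42, 0.907, 0.0], [0.001, -0.0, -1.0]]
ft_force: [0.5, -0.3, -3.1]
grip_width: 24.5
grip_force: 49.5
```

```bash
python3 - <<'E'
from h import *
im=vision.capture("side");s=env.read_state()
print(s["position"],s["ft_force"],s["wrist_torque"],s["grip_width"],s["joint_torque"])
cv2.imwrite("pics/s2.png",cv2.resize(im[120:300,150:410],(780,540))[:,:,::-1])
E
```

```text
[460.75324673  63.4134446  127.79784216] [-0.70712218  0.46069315 -2.6765358 ] [ 0.0028514   0.02815467 -0.0650261 ] 24.37078117883888 [ 1.07013818e-02 -3.60400343e+01 -1.03972533e+01 -4.99995203e-04
 -1.26067727e-02  6.08245136e-05]
```

View pics/s2.png

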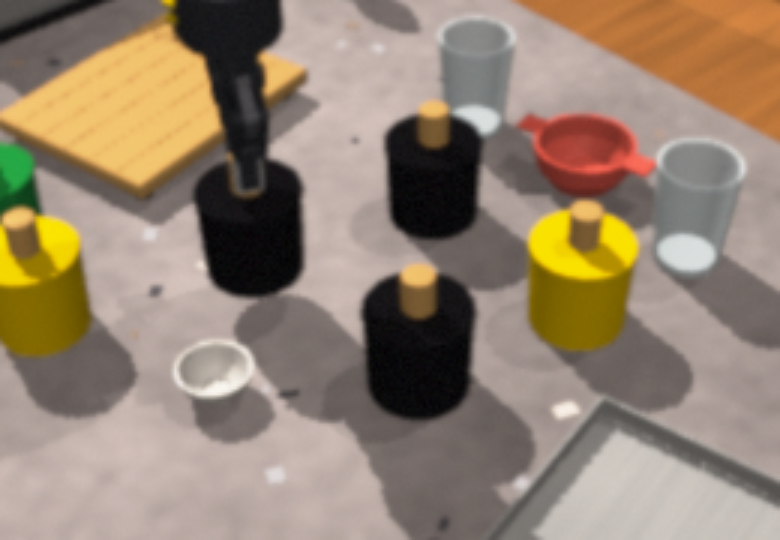

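Cellar B hangs upright about 40 mm up (crop (250,225)) and weighs about 2.8 N, so it is the nearly empty one. I'll take it to the tray.

>>> play_rows(moves=[[[0,0,-0.03,0,0,0],[0,0,-0.06,0,0,0],[-0.004,-0.007,-0.085,0,0,0],[-0.02,-0.034,-0.09,0,0,0],[-0.036,-0.062,-0.09,0,0,0],[-0.054,-0.093,-0.09,0,0,0],[-0.072,-0.125,-0.09,0,0,0],[-0.09,-0.156,-0.09,0,0,0],[-0.108,-0.187,-0.09,0,0,0],[-0.126,-0.219,-0.09,0,0,0],[-0.144,-0.25,-0.09,0,0,0],[-0.162,-0.281,-0.09,0,0,0],[-0.176,-0.306,-0.09,0,0,0],[-0.188,-0.327,-0.09,0,0,0],[-0.195,-0.339,-0.09,0,0,0],[-0.1975,-0.343,-0.09,0,0,0],[-0.1975,-0.343,-0.06,0,0,0],[-0.1975,-0.343,-0.03,0,0,0],[-0.1975,-0.343,-0.01,0,0,0],[-0.1975,-0.343,0,0,0,0]]])

```text
time: 5.42
position: [494.3, -327.4, 124.9]
orientation: [[-0.908, 0.419, -0.006], [0.419, 0.908, 0.006], [0.008, 0.003, -1.0]]
ft_force: [-1.1, 0.7, -3.0]
grip_width: 24.5
grip_force: 50.1
```

```bash
python3 - <<'E'
from meas import *
s=env.read_state();print(s["position"],s["ft_force"],s["grip_width"])
for n in ("side","top"):
  im=vision.capture(n)
  cv2.imwrite(f"pics/{n}3.png",im[:,:,::-1])
a=cv2.imread("pics/side3.png")[210:400,260:480];b=cv2.imread("pics/top3.png")[120:310,340:560]
cv2.imwrite("pics/m3.png",cv2.resize(np.hstack([a,b]),(800,345)))
E
```

```text
[ 494.33030762 -327.38830172  124.88550995] [-1.08378753  0.74508797 -3.00845771] 24.459536742787485
```

View pics/m3.png

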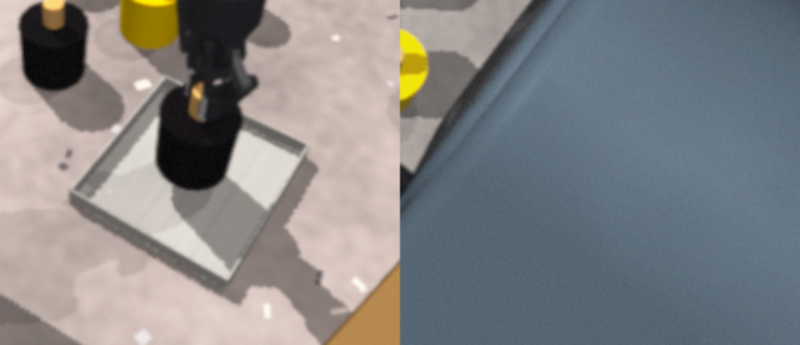

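The cellar is over the middle of the tray (crop (195,140)) with a slight lean, clear of the walls. I'll lower it slowly.

>>> play_rows(moves=[[[0,0,0.006,0,0,0],[0,0,0.014,0,0,0],[0,0,0.02,0,0,0],[0,0,0.025,0,0,0],[0,0,0.029,0,0,0],[0,0,0.032,0,0,0],[0,0,0.035,0,0,0],[0,0,0.037,0,0,0],[0,0,0.038,0,0,0],[0,0,0.038,0,0,0],[0,0,0.038,0,0,0]]])

```text
time: 6.43
position: [496.3, -331.3, 92.4]
orientation: [[-0.907, 0.42, 0.0], [0.42, 0.907, -0.001], [-0.001, -0.001, -1.0]]
ft_force: [-3.2, 2.0, 8.9]
grip_width: 24.2
grip_force: 51.4
```

>>> play_rows(moves=[[[0,0,-0.001,0,0,0],[0,0,-0.001,0,0,0],[0,0,-0.001,0,0,0],[0,0,-0.001,0,0,0],[0,0,-0.001,0,0,0]]], jaw=0.8)

```text
time: 6.85
position: [496.4, -331.0, 91.2]
orientation: [[-0.907, 0.42, 0.0], [0.42, 0.907, -0.0], [-0.0, -0.0, -1.0]]
ft_force: [-0.7, -0.7, -0.2]
grip_width: 68.3
grip_force: 0.0
```

>>> play_rows(moves=[[[0,0,-0.02,0,0,0],[0,0,-0.05,0,0,0],[0,0,-0.07,0,0,0],[0.015,0.033,-0.07,0,0,0],[0.031,0.069,-0.07,0,0,0],[0.047,0.105,-0.07,0,0,0],[0.063,0.14,-0.07,0,0,0],[0.079,0.175,-0.07,0,0,0],[0.09,0.2,-0.07,0,0,0],[0.0965,0.2143,-0.07,0,0,0],[0.0965,0.2143,-0.06,0,0,0],[0.0965,0.2143,-0.045,0,0,0],[0.0965,0.2143,-0.025,0,0,0],[0.0965,0.2143,-0.008,0,0,0],[0.0965,0.2143,0.002,0,0,0],[0.0965,0.2143,0.002,0,0,0],[0.0965,0.2143,0.002,0,0,0]]])

```text
time: 8.27
position: [498.7, -96.4, 88.7]
orientation: [[-0.907, 0.421, -0.001], [0.421, 0.907, 0.0], [0.001, -0.0, -1.0]]
ft_force: [1.0, -0.6, 0.8]
grip_width: 68.4
grip_force: 0.0
```

>>> play_rows(moves=[[[0,0,0,0,0,0],[0,0,0,0,0,0],[0,0,0,0,0,0],[0,0,0,0,0,0],[0,0,0,0,0,0],[0,0,0,0,0,0]]], jaw=0, newtons=90)

```text
time: 8.77
position: [499.4, -96.4, 90.5]
orientation: [[-0.908, 0.42, 0.002], [0.42, 0.908, -0.001], [-0.002, -0.0, -1.0]]
ft_force: [-1.8, -1.2, 5.7]
grip_width: 23.0
grip_force: 88.0
```

>>> play_rows(moves=[[[0,0,-0.008,0,0,0],[0,0,-0.016,0,0,0],[0,0,-0.024,0,0,0],[0,0,-0.03,0,0,0],[0,0,-0.03,0,0,0],[0,0,-0.03,0,0,0],[0,0,-0.03,0,0,0]]])

```text
time: 9.35
position: [498.6, -95.8, 119.2]
orientation: [[-0.907, 0.42, -0.0], [0.42, 0.907, 0.0], [0.0, -0.0, -1.0]]
ft_force: [-0.3, 0.4, -5.6]
grip_width: 23.3
grip_force: 88.7
```

```bash
python3 - <<'E'
from meas import *
im=vision.capture("side");s=env.read_state()
print(s["position"],s["ft_force"],s["wrist_torque"],s["grip_width"])
cv2.imwrite("pics/s4.png",cv2.resize(im[140:360,200:480],(760,597))[:,:,::-1])
E
```

```text
[498.49768138 -95.70221952 119.03845163] [ 2.27949998e-01 -1.34648101e-03 -5.42691323e+00] [-0.03859205  0.01945572  0.01344864] 23.326254651543145
```

View pics/s4.png

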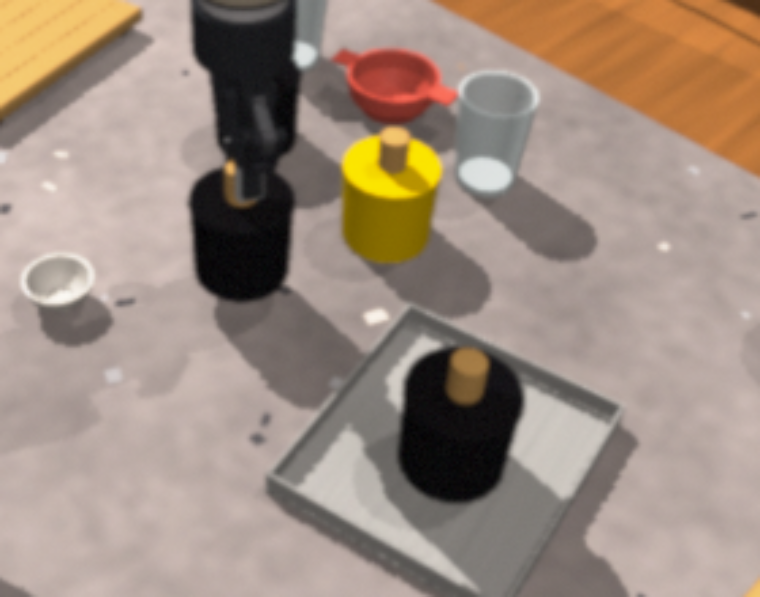

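The first cellar stands flat in the tray (crop (462,420)). C weighs about 5.4 N, so it is half used and goes back down where it was.

>>> play_rows(moves=[[[0,0,0.006,0,0,0],[0,0,0.013,0,0,0],[0,0,0.018,0,0,0],[0,0,0.022,0,0,0],[0,0,0.025,0,0,0],[0,0,0.028,0,0,0],[0,0,0.03,0,0,0],[0,0,0.03,0,0,0],[0,0,0.03,0,0,0]]])

```text
time: 10.15
position: [498.6, -95.8, 90.5]
orientation: [[-0.907, 0.42, -0.0], [0.42, 0.907, -0.0], [0.0, -0.0, -1.0]]
ft_force: [-2.3, 0.3, 5.9]
grip_width: 22.9
grip_force: 90.2
```

>>> play_rows(moves=[[[0,0,0,0,0,0],[0,0,0,0,0,0],[0,0,0,0,0,0],[0,0,0,0,0,0],[0,0,0,0,0,0]]], jaw=0.8)

```text
time: 10.57
position: [499.2, -96.0, 89.4]
orientation: [[-0.907, 0.42, 0.0], [0.42, 0.907, -0.0], [-0.001, -0.0, -1.0]]
ft_force: [0.3, -0.3, 0.2]
grip_width: 68.3
grip_force: 0.0
```

>>> play_rows(moves=[[[0,0,-0.02,0,0,0],[0,0,-0.05,0,0,0],[0,0,-0.075,0,0,0],[-0.011,0.03,-0.08,0,0,0],[-0.023,0.063,-0.08,0,0,0],[-0.036,0.098,-0.08,0,0,0],[-0.049,0.133,-0.08,0,0,0],[-0.061,0.166,-0.08,0,0,0],[-0.07,0.19,-0.08,0,0,0],[-0.0745,0.2023,-0.08,0,0,0],[-0.0745,0.2023,-0.065,0,0,0],[-0.0745,0.2023,-0.045,0,0,0],[-0.0745,0.2023,-0.025,0,0,0],[-0.0745,0.2023,-0.008,0,0,0],[-0.0745,0.2023,0,0,0,0],[-0.0745,0.2023,0,0,0,0],[-0.0745,0.2023,0,0,0,0]]])

```text
time: 11.98
position: [651.5, 56.3, 89.1]
orientation: [[-0.907, 0.42, -0.001], [0.42, 0.907, 0.0], [0.001, -0.0, -1.0]]
ft_force: [-0.6, -0.6, -0.2]
grip_width: 68.3
grip_force: 0.0
```

>>> play_rows(moves=[[[0,0,0,0,0,0],[0,0,0,0,0,0],[0,0,0,0,0,0],[0,0,0,0,0,0],[0,0,0,0,0,0],[0,0,0,0,0,0]]], jaw=0)

```text
time: 12.48
position: [652.0, 55.7, 90.8]
orientation: [[-0.907, 0.42, 0.002], [0.42, 0.907, -0.001], [-0.002, -0.0, -1.0]]
ft_force: [-2.1, -1.5, 6.6]
grip_width: 23.1
grip_force: 88.0
```

>>> play_rows(moves=[[[0,0,-0.008,0,0,0],[0,0,-0.016,0,0,0],[0,0,-0.024,0,0,0],[0,0,-0.03,0,0,0],[0,0,-0.03,0,0,0],[0,0,-0.03,0,0,0],[0,0,-0.03,0,0,0]]])

```text
time: 13.07
position: [651.1, 56.5, 119.0]
orientation: [[-0.907, 0.42, -0.001], [0.42, 0.907, 0.0], [0.001, -0.0, -1.0]]
ft_force: [-0.1, 0.3, -7.3]
grip_width: 23.2
grip_force: 88.9
```

A weighs 7.3 N, so it is the full one. It goes to the board.

>>> play_rows(moves=[[[0,0,-0.015,0,0,0],[0,0,-0.035,0,0,0],[0.002,0.002,-0.05,0,0,0],[0.008,0.007,-0.06,0,0,0],[0.018,0.016,-0.06,0,0,0],[0.032,0.029,-0.06,0,0,0],[0.048,0.043,-0.06,0,0,0],[0.066,0.06,-0.06,0,0,0],[0.084,0.076,-0.06,0,0,0],[0.102,0.092,-0.06,0,0,0],[0.12,0.108,-0.06,0,0,0],[0.138,0.125,-0.06,0,0,0],[0.156,0.141,-0.06,0,0,0],[0.174,0.157,-0.06,0,0,0],[0.19,0.172,-0.06,0,0,0],[0.204,0.184,-0.06,0,0,0],[0.215,0.194,-0.06,0,0,0],[0.222,0.201,-0.06,0,0,0],[0.2256,0.2038,-0.06,0,0,0],[0.2256,0.2038,-0.06,0,0,0]]])

```text
time: 14.73
position: [531.5, 336.9, 178.8]
orientation: [[-0.908, 0.419, -0.001], [0.419, 0.908, -0.0], [0.001, -0.001, -1.0]]
ft_force: [-1.3, 0.8, -7.6]
grip_width: 23.1
grip_force: 89.1
```

```bash
python3 - <<'E'
from meas import *
im=vision.capture("side");s=env.read_state()
print(s["position"],s["ft_force"],s["grip_width"])
cv2.imwrite("pics/s5.png",cv2.resize(im[70:270,100:360],(780,600))[:,:,::-1])
E
```

```text
[532.23687831 335.97263846 178.96396777] [ 0.74487209 -0.25114539 -7.78280978] 23.11116970888364
```

View pics/s5.png

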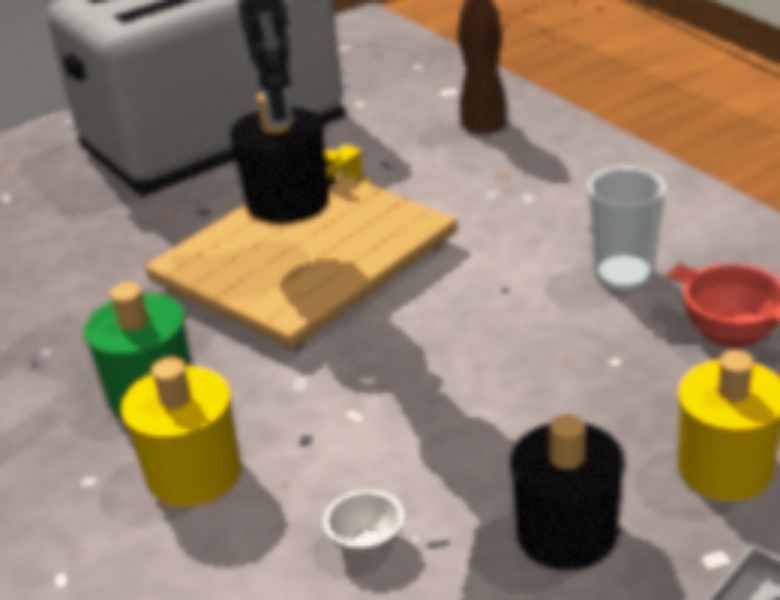

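The full cellar hangs upright over the board (crop (283,165)) and clear of the clamp at (343,165). C stands at (567,490). I'll lower it.

>>> play_rows(moves=[[[0,0,0.008,0,0,0],[0,0,0.02,0,0,0],[0,0,0.032,0,0,0],[0,0,0.042,0,0,0],[0,0,0.048,0,0,0],[0,0,0.052,0,0,0],[0,0,0.055,0,0,0],[0,0,0.057,0,0,0],[0,0,0.059,0,0,0],[0,0,0.06,0,0,0],[0,0,0.06,0,0,0],[0,0,0.06,0,0,0]]])

```text
time: 15.78
position: [532.8, 336.1, 120.8]
orientation: [[-0.907, 0.42, 0.001], [0.42, 0.907, 0.0], [-0.001, 0.001, -1.0]]
ft_force: [-2.5, -2.5, 2.0]
grip_width: 23.0
grip_force: 90.2
```

>>> play_rows(moves=[[[0,0,0,0,0,0],[0,0,0,0,0,0],[0,0,0,0,0,0],[0,0,0,0,0,0],[0,0,0,0,0,0]]], jaw=0.8)

```text
time: 16.2
position: [532.9, 336.4, 119.6]
orientation: [[-0.907, 0.42, 0.001], [0.42, 0.907, 0.001], [-0.001, 0.001, -1.0]]
ft_force: [-0.4, -0.9, -0.4]
grip_width: 68.5
grip_force: 0.0
```

Contact is made and the cellar released. I'll retreat upward and check.

>>> play_rows(moves=[[[0,0,-0.02,0,0,0],[0,0,-0.05,0,0,0],[0,0,-0.08,0,0,0],[0.04,0.02,-0.12,0,0,0],[0.08,0.04,-0.12,0,0,0],[0.11,0.08,-0.12,0,0,0],[0.14,0.11,-0.12,0,0,0],[0.17,0.14,-0.12,0,0,0],[0.2,0.16,-0.12,0,0,0],[0.2,0.16,-0.12,0,0,0],[0.2,0.16,-0.12,0,0,0],[0.2,0.16,-0.12,0,0,0]]])

```text
time: 17.2
position: [417.2, 566.3, 238.9]
orientation: [[-0.909, 0.418, 0.0], [0.418, 0.909, -0.001], [-0.0, -0.0, -1.0]]
ft_force: [0.4, -0.2, -0.2]
grip_width: 68.2
grip_force: 0.0
```

```bash
python3 - <<'E'
from meas import *
ims=[vision.capture(n) for n in("top","side")]
cals=[vision.calibration(n) for n in("top","side")]
for p in((532,336,30),(498,-96,0),(496,-331,3)):
    try: print(find(ims,cals,*p))
    except Exception as e: print(e); print(find(ims[1:],cals[1:],*p))
cv2.imwrite("pics/f.png",np.vstack([cv2.resize(i[60:390,30:510],(436,300)) for i in ims])[:,:,::-1])
print(env.read_state()["ft_force"])
E
```

```text
(array([541.9, 353.5]), array([ 0.3, -0.1, -0.5, -1.8]), array([[510., 271.],
       [149., 129.]]))
(array([497.9, -96. ]), array([-0.6, -0.1,  0.6,  0.7]), array([[198., 190.],
       [185., 204.]]))
(array([ 497.1, -331.5]), array([-1.3,  0.2, -0.1,  1.1]), array([[245., 240.],
       [264., 273.]]))
[-0.40309076 -0.38676407  0.78878951]
```

View pics/f.png

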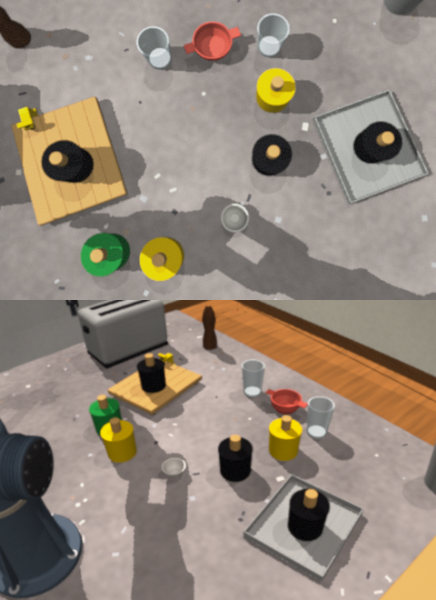

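The full cellar stands on the board (top view (67,160)), the half-used one is in its place (272,153), and the nearly empty one is in the tray (378,142). All are upright, and the bystanders have not moved.

```bash
python3 -c "
from cell import ticket
print(ticket.sign_off())"
```

```text
the job is handed in; nothing more can be done
None
```

I handed the job in at about 17 s of robot time: the full cellar (about 7.5 N) is on the board, the nearly empty one (about 2.8 N) is in the tray, and the half-used one (about 5.4 N) is back where it stood; the hand-in gave no verdict.

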